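# Lock the bayonet coupling ring of a loopback plug on the harness test box

## Task

Two identical loopback plugs stand in the sockets on top of the harness test box; one is locked, but the coupling ring of the other still stands high, with its thumb lug well away from the white lock pointer on the flange. Press that ring down while turning it clockwise (seen from above) until it drops over its bayonet pins, keep turning clockwise to the stop and let go, so that it springs up into its lock notch with the lug over the lock pointer. Leave the plug that is already locked, and the loose things on the bench, as they are.

Things in the scene. Friction and masses are not known exactly. Their poses are not given: they have to be found in the camera images.
- port: Socket with the unlocked loopback plug, fixed on the box's lid. Origin: centre of the underside of its 92 x 92 x 5 mm dark flange, on the plug's upright axis, 85 mm above the bench; z up, x towards its lock pointer. Above: aluminium barrel 41 mm in diameter with bayonet pins, the ring around it, and through the ring the closed dark plug shell, 43 mm in diameter, its top 70 mm above the origin.
- ring: The unlocked aluminium coupling ring, 56 mm in diameter, 24 mm high; origin at the centre of its underside (27 mm above port's when high), x towards its lug. Captive: it turns about the plug axis and travels up and down, and never comes off. A spring lifts it, about 3 N at the top of its travel, 8 N at the bottom. When high it turns both ways with light friction and stays as turned.
- ring_top (a point): Centre of the unlocked ring's top face, 24 mm above its underside. Where the ring starts, pressing it down meets a pin after 1 mm. The slot mouth is inside, unseen, clockwise of the start and before the lock pointer: feel for it. With the mouth over the pin (0.17 rad of play either way) the ring goes 12 mm down to a firm bottom, and can then be turned on clockwise.
- ring_lug (a point): Middle of the top face of the unlocked ring's thumb lug, 36 mm from the plug axis, 12 mm below the ring's top. The lug is 10 mm wide, 10 mm high, sticks out to 41 mm from the axis and has a narrow black line along it. Once the ring is down by 11 mm or more and turned on past the mouth, the pin holds it down (10.5 mm) even when let go; clockwise it then turns to a firm end stop.
- lock_pointer (a point): Raised white pointer on port's flange (31 to 45 mm from the axis); this point: 36 mm from the axis, 8 mm above the origin. Let go at the end stop, the ring springs up 2.5 mm into its lock notch (0.07 rad of play either way) and cannot turn back: the lug is then straight above the pointer, ring_lug 23 mm above it (31 mm while the ring stands high) and the ring 8 mm lower than at the start.
- locked_port: The other socket, the same in every part and size, its plug already locked: its ring stands 8 mm lower than the unlocked one and its lug is over its own pointer. It stands 144 mm from port, on either side of it. Origin and axes as port.
- locked_ring_lug (a point): The same point on the lug of the ring that is already locked.
- test_box: Grey die-cast test box, 170 x 300 x 85 mm, fixed on the bench; origin at the centre of its underside, z up, x from its front with the test sockets to its back; the two sockets stand on its lid, 72 mm either side of the middle along its y.
- dust_cap: Bystander: loose round aluminium dust cap, 48 mm in diameter, 18 mm high, on the bench; origin at the centre of its underside.
- pin_tool: Bystander: loose screwdriver-shaped pin tool with a blue handle, 160 mm long, lying on the bench; origin at the middle of its underside.
- elbow: Bystander: loose black right-angle backshell about 70 mm long and 32 mm thick, on the bench; origin under one end.
- parts_tray: Bystander: open grey parts tray, 110 x 160 x 35 mm, on the bench; origin at the centre of its underside.

How it is judged:
By the outcome, as a careful person would: the job done as asked, in the order asked, and still so for the second after the job is handed in, with the robot touching nothing.
It also fails if it takes over 58 s, if anything falls off the work surface, if the arm or the gripper's body presses on something with over 40 N, if the wrist force passes 120 N, or if a joint passes its speed limit or range.

## Robot

A 6-joint arm with a two-finger parallel gripper is mounted at the origin on the work surface. World frame = base frame: x ahead of the robot, y to its left, z up, the work surface at z = 0. Lengths are in m, angles in rad, forces in N, time in s.
With the tool pointing down it reaches from about 0.3 to 0.875 m from the base axis. Payload 6.4 kg.
Tool frame: the origin (TCP) lies at the centre of the arm's flange, where the gripper is bolted on; the fingertips stand 173 mm ahead of it and the grasp point (between the pads) lies 155 mm ahead of it (ctrl.pinch_z is the distance from the TCP to the grasp point, in m); z points along the fingers, y is the direction in which the jaws open and shut (so a half turn about z gives the same grasp; the last joint's range is limited). The gripper opens to 85 mm and grips with 20 to 120 N. Pads are 22 mm wide; open, the fingers measure 114 mm over their backs; the gripper's body (76 mm by 85 mm) begins 54 mm behind the grasp point. The pads swing forward as they close: fully open they stand 13 mm farther back than shut.
Start: joints at [1.125, 0.181, 1.607, -0, 1.354, -0.206], TCP at [0.137, 0.559, 0.405] pointing down, gripper open.
Joint ranges: [-2.99, 2.99], [-0.89, 2.07], [0.3, 2.58], [-1.14, 4.28], [0, 2.63], [-3.12, 3.12]. Speed limits (rad/s): [2.57, 2.57, 3.01, 3.14, 3.14, 3.14].

## Interface

Orientations are given as a unit quaternion [w, x, y, z].
In Python, from bench import ctrl gives the robot as it stands.
- The arm moves only by the tool drive_tool, never from a script. Its argument "commands" is a list that holds one entry, the list of rows, each a list of 7 numbers: the shift along the tool's x, y, z in units of 50 mm (1.0 is 50 mm), then the turn, a rotation vector about the tool's x, y, z in units of 8 degrees (1.0 is 8 degrees), then the closure in counts, from 0 (fully open) to 255 (shut). A call has 1 to 10 rows; each row shifts and turns the commanded pose from where the row before left it, along the tool's axes as they then stand; what a row does not reach is not made up. A row lasts 1/10 s, in which the tool goes at most 50 mm and 8.59 degrees, less where a joint would pass 70% of its speed; a pose out of reach is approached as far as the arm can. A call is refused whole if a number of a shift passes 1 or a number of a turn 1, either way. A call with a gripper value outside its range is refused whole. The fingers move at their own pace and stop on an object; the grip force is fixed at half the most. Time passes only in rows, so rows that do not move let the fingers close. It gives the time, the measured TCP pose, the force and the opening at its end, in the units of the state.
- ctrl.get_obs(): the state, without advancing time (a new reading comes with each control period).
- ctrl.camera(name): name is "scene" or "top" or "wrist"; returns a dict with "pixels" (480x640x3 uint8, red, green, blue), "depth" (480x640 float32, m along the optical axis (not along the pixel's ray), 0 where there is no reading), "intrinsics" (3x3 intrinsics, pixels), "k1" (the pictures are not rectified: a ray, as slopes to the right and down, at radius r is drawn at 1 + k1 r^2 times it, then the intrinsics apply), "R" (3x3) and "t" (3): a world point X has camera coordinates R X + t; the wrist camera has in their place "tool_from_camera" (4x4, takes a point from camera to tool coordinates, whose origin is the TCP and whose axes are the flange's). Camera axes: x right, y down, z forward; pixel columns grow to the right and rows downward; lengths in m; the calibration is good to about 2 mm. A picture is of the moment at which its call begins: read the wrist's pose just before it.
- ctrl.hand_in(): hands the job in, once; it reports no verdict.
The state is a dict: "time_s": time; "q": joint angles; "dq": joint speeds; "joint_efforts": joint torques, N m; "eef_pos": TCP position; "eef_rot": TCP orientation; "wrist_force": force on the tool from outside, world axes, zero at the start; "torque": the same for the moment, N m; "opening": opening from 0.0 (shut) to 1.0 (fully open).
Only numpy, scipy, OpenCV 4.12 (cv2) and the standard library are available. Lean on these libraries where they do the work, as an engineer would, in place of code of your own. Each camera call takes 0.05 s, during which the arm holds its last target. There are 200 camera calls.

## Working session

There is one attempt and no reset: what is moved stays moved. The work goes in short steps, Python scripts to look and compute and a tool call to move; the robot and the scene stay as the last step left them, time stands still between calls to the robot, and variables do not carry over. Pictures are saved under pics/ and viewed, about 8 in all and at most 12, crops included, and the job is handed in when it is done.

Besides the shell and the picture viewer there is one more tool, called as a command line: name --argument value ..., lists and objects as JSON in quotes. drive_tool: Moves the arm, as the interface text tells. Its arguments: {"type":"object","properties":{"commands":{"type":"array","items":{"type":"array","items":{"type":"array","items":{"type":"number"}}}}},"required":["commands"]}

```bash
mkdir -p pics; ls
python3 - <<'E'
from bench import ctrl
import cv2,numpy as np
o=ctrl.get_obs();print(o)
ims=[]
for n in("top","scene"):
    c=ctrl.camera(n);np.savez(f"pics/{n}0.npz",**c)
    cv2.imwrite(f"pics/{n}0.png",c["pixels"][:,:,::-1]);print(n,c["intrinsics"],c["k1"],c["R"],c["t"])
E
```

```text
pics
{'time_s': 0.0, 'q': array([ 1.12467753e+00,  1.81539882e-01,  1.60796356e+00, -1.18629174e-05,
        1.35380019e+00, -2.06272203e-01]), 'dq': array([ 0.00092289,  0.00156562, -0.00094969, -0.00132828, -0.00082791,
       -0.00146741]), 'joint_efforts': array([ 4.73154560e-04, -4.44881594e+01, -3.51332331e+01, -1.90671817e-04,
        9.06303845e-03, -1.77080068e-05]), 'eef_pos': array([0.13645661, 0.5583265 , 0.40380603]), 'eef_rot': array([-2.68648478e-04,  1.19634739e-01,  9.92817605e-01, -8.12233982e-04]), 'wrist_force': array([-0.07342659, -0.49776325,  0.19300053]), 'torque': array([-0.0318409 , -0.02259484,  0.01468699]), 'opening': 1.004121883791262}
top [[541.76569354   0.         311.67099623]
 [  0.         541.76569354 230.79192172]
 [  0.           0.           1.        ]] -0.009019231065575563 [[ 6.53609090e-04 -9.99801903e-01 -1.98929088e-02]
 [-9.80897576e-01  3.22864951e-03 -1.94498127e-01]
 [ 1.94523825e-01  1.96400317e-02 -9.80701153e-01]] [0.01275319 0.56020208 1.16060059]
scene [[612.06477234   0.         319.60806948]
 [  0.         612.06477234 238.76151936]
 [  0.           0.           1.        ]] 0.04191148184247055 [[ 0.8458519   0.53337745  0.00656186]
 [ 0.31623181 -0.49151084 -0.81142747]
 [-0.42957189  0.68842253 -0.5844163 ]] [-0.46118562 -0.08006625  1.58773301]
```

View pics/top0.png

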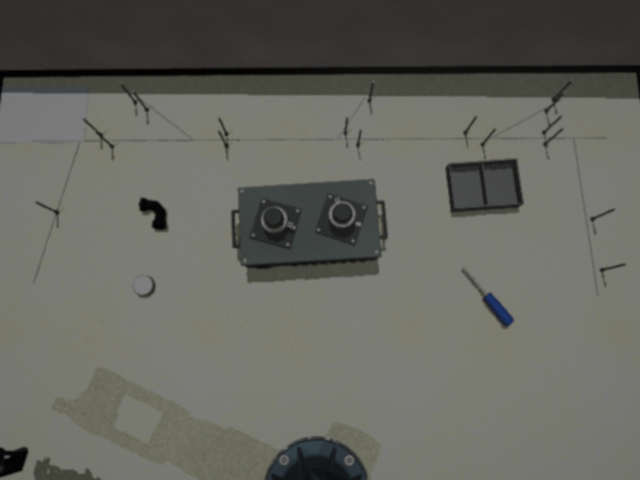

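View pics/scene0.png

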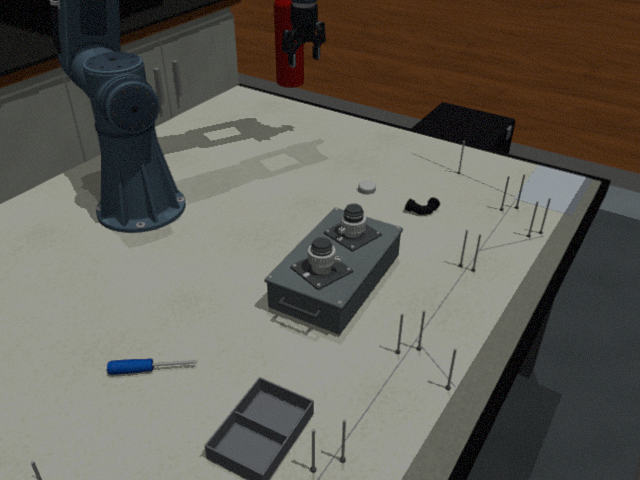

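The top view shows the box at about (310,222), with sockets at about (274,220) and (342,215). In the scene view they are at (353,225) and (320,258). I'll enlarge both.

```bash
cat > h.py <<'E'
import numpy as np,cv2
from scipy.spatial.transform import Rotation as Ro
def ray(c,u,v):
    K=c["intrinsics"];k=float(c["k1"])
    d=np.array([(u-K[0,2])/K[0,0],(v-K[1,2])/K[1,1]]);s=d.copy()
    for _ in range(10): s=d/(1+k*(s@s))
    return np.array([s[0],s[1],1.])
def onplane(c,u,v,z):
    o=-c["R"].T@c["t"];d=c["R"].T@ray(c,u,v)
    return o+d*(z-o[2])/d[2]
def pix(c,X):
    p=c["R"]@np.asarray(X,float)+c["t"];s=p[:2]/p[2];s=s*(1+float(c["k1"])*(s@s))
    K=c["intrinsics"];return s[0]*K[0,0]+K[0,2],s[1]*K[1,1]+K[1,2]
def wrist():
    from bench import ctrl
    o=ctrl.get_obs();c=dict(ctrl.camera("wrist"));w,x,y,z=o["eef_rot"]
    T=np.eye(4);T[:3,:3]=Ro.from_quat([x,y,z,w]).as_matrix();T[:3,3]=o["eef_pos"]
    M=np.linalg.inv(T@c["tool_from_camera"]);c["R"]=M[:3,:3];c["t"]=M[:3,3]
    return o,c
E
python3 - <<'E'
import numpy as np,cv2
from h import *
t=dict(np.load("pics/top0.npz"));s=dict(np.load("pics/scene0.npz"))
a=cv2.resize(t["pixels"][180:270,230:390],(800,450),interpolation=cv2.INTER_CUBIC)
b=cv2.resize(s["pixels"][195:295,265:405],(800,571),interpolation=cv2.INTER_CUBIC)
f=lambda i:np.clip(i.astype(float)*1.6,0,255).astype(np.uint8)
cv2.imwrite("pics/a.png",f(a)[:,:,::-1]);cv2.imwrite("pics/b.png",f(b)[:,:,::-1])
for u,v,z in[(274,217,.155),(342,212,.155),(239,188,.085),(374,180,.085),(382,257,.085),(246,265,.085)]:print(onplane(t,u,v,z))
E
```

```text
[0.56976599 0.0880215  0.155     ]
[ 0.57982315 -0.05268311  0.155     ]
[0.65208242 0.17352839 0.085     ]
[ 0.66902252 -0.12717256  0.085     ]
[ 0.49603524 -0.14067633  0.085     ]
[0.47921201 0.15367487 0.085     ]
```

View pics/b.png

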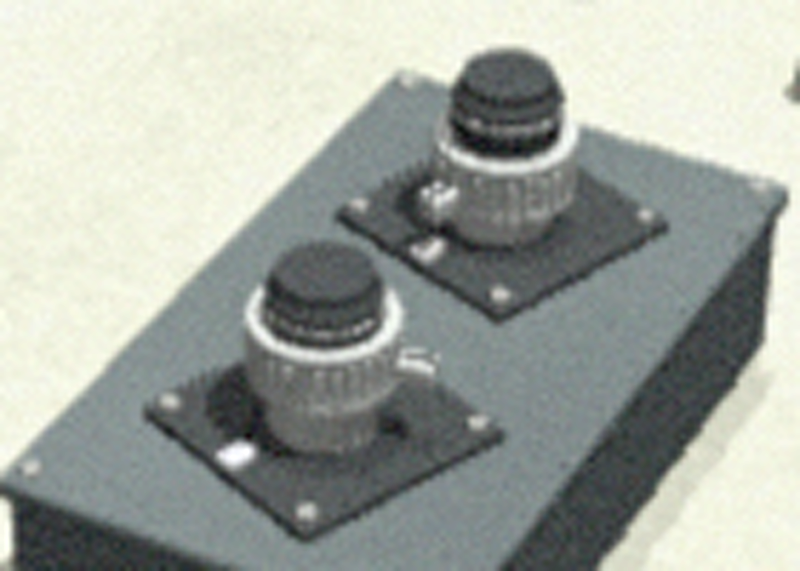

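View pics/a.png

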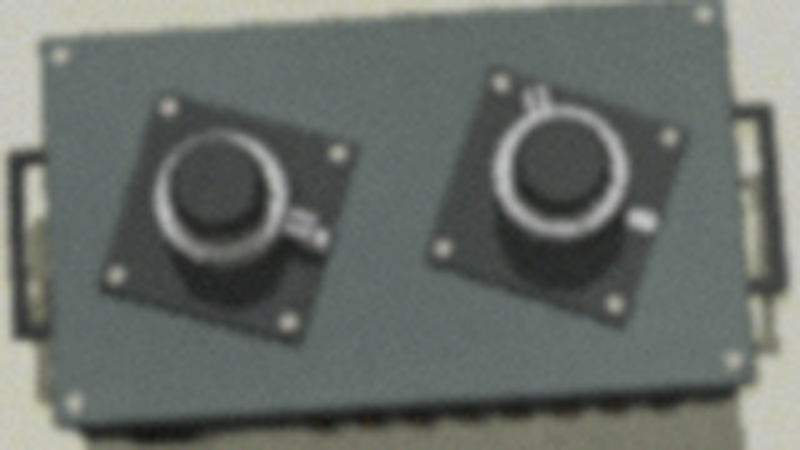

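The unlocked plug (port) is the right one in the top crop, at (560,170). Its lug is at (538,97), its pointer at (642,220), and the other plug is locked. It lies near x=0.578, y=-0.053. I'll move above it at the present height.

drive_tool --commands '[[[-0.7,-0.6,0,0,0,-0.5,0],[-0.7,-0.65,0,0,0,0,0],[-0.7,-0.65,0,0,0,0,0],[-0.7,-0.65,0,0,0,0,0],[-0.7,-0.65,0,0,0,0,0],[-0.7,-0.65,0,0,0,0,0],[-0.7,-0.65,0,0,0,0,0],[-0.7,-0.65,0,0,0,0,0],[-0.7,-0.65,0,0,0,0,0],[-0.7,-0.65,0,0,0,0,0]]]'

```text
time_s: 1.1
eef_pos: [0.425, 0.1777, 0.4046]
eef_rot: [-0.0, 0.085, 0.996, 0.0]
wrist_force: [0.9, 0.1, -0.2]
opening: 1.0
```

```bash
cat > go.py <<'E'
# prints tool-frame shift (units of 50 mm) and turn (units of 8 deg) to target TCP x y z, jaw angle deg
import sys,numpy as np
from bench import ctrl
from h import *
o=ctrl.get_obs();w,x,y,z=o["eef_rot"];R=Ro.from_quat([x,y,z,w]).as_matrix()
g=[float(a) for a in sys.argv[1:5]]
jaw=np.degrees(np.arctan2(R[1,1],R[0,1]))
print("pos",o["eef_pos"].round(4),"jaw",jaw.round(2),"q6",o["q"][5].round(3),"F",o["wrist_force"].round(1),"M",o["torque"].round(2),"open",round(o["opening"],3),"t",o["time_s"])
print("shift",(R.T@(np.array(g[:3])-o["eef_pos"])/.05).round(3),"turn z",((jaw-g[3])/8).round(2),"tilt",np.degrees(np.arccos(-R[2,2])).round(2))
E
python3 go.py 0.577 -0.053 0.404 107
python3 - <<'E'
from h import *
t=dict(np.load("pics/top0.npz"))
p=lambda u,v,z:onplane(t,230+u/5-.4,180+v/5-.4,z)
b=[p(u,v,.09) for u,v in[(501,83),(670,137),(442,247),(615,303)]]
ax=np.mean(b,0);print(ax,p(560,165,.155),p(560,172,.136))
for q in(p(538,97,.124),p(642,220,.093)):print(np.degrees(np.arctan2(*(q-ax)[1::-1])),np.linalg.norm((q-ax)[:2]))
E
```

```text
pos [0.425  0.1777 0.4046] jaw 80.25 q6 -1.263 F [ 0.9  0.1 -0.2] M [-0.   -0.03 -0.01] open 1.0 t 1.1
shift [-3.777 -4.034  0.011] turn z -3.34 tilt 0.01
[ 0.5816302  -0.05276622  0.09      ] [ 0.57855298 -0.05184373  0.155     ] [ 0.57996422 -0.05250873  0.136     ]
14.630103888463129 0.035163937210172455
-109.91268069348853 0.03907244955323551
```

drive_tool --commands '[[[-0.65,-0.65,0,0,0,0,0],[-0.65,-0.65,0,0,0,0,0],[-0.65,-0.65,0,0,0,0,0],[-0.65,-0.65,0,0,0,0,0],[-0.65,-0.65,0,0,0,0,0],[-0.6,-0.7,0,0,0,0,0],[0,0,0,0,0,-1,0],[0,0,0,0,0,-1,0],[0,0,0,0,0,-1,0],[0,0,0,0,0,0,0]]]'

```text
time_s: 2.1
eef_pos: [0.5806, -0.0478, 0.4041]
eef_rot: [-0.001, -0.125, 0.992, 0.0]
wrist_force: [-0.5, -0.2, -0.5]
opening: 1.003
```

```bash
python3 go.py 0.580 -0.0525 0.38 105
python3 - <<'E'
from h import *
o,c=wrist();np.savez("pics/w1.npz",**c)
im=np.clip(c["pixels"].astype(float)*1.5,0,255).astype(np.uint8)
cv2.imwrite("pics/w1.png",im[:,:,::-1]);print(pix(c,[.58,-.0525,.155]),pix(c,[.58,-.0525,.136]))
E
```

```text
pos [ 0.5806 -0.0478  0.4041] jaw 104.31 q6 -2.106 F [-0.5 -0.2 -0.5] M [-0.   -0.    0.06] open 1.003 t 2.1
shift [ 0.035 -0.087  0.481] turn z -0.09 tilt 0.07
(np.float64(313.2175010591427), np.float64(247.3818285735234)) (np.float64(313.82711635295306), np.float64(239.3539313273844))
```

View pics/w1.png

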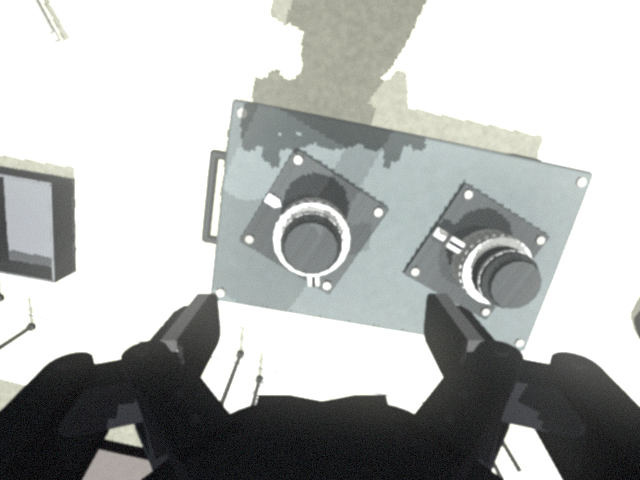

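The wrist picture shows the unlocked plug: shell top (310,247), ring (312,237), lug (313,281) and pointer (273,201). The flange screws are at (298,160), (378,212), (249,239) and (327,286).

Run:
```python
from h import *
c=dict(np.load("pics/w1.npz"))
b=np.array([onplane(c,u,v,.091) for u,v in[(298,160),(378,212),(249,239),(327,286)]]);ax=b.mean(0)
print("screws",ax,np.linalg.norm(b[0]-b[3]),np.linalg.norm(b[1]-b[2]))
print("shell",onplane(c,310,247,.155),"ring",onplane(c,312,237.5,.136))
for q in(onplane(c,313,281,.124),onplane(c,273,201,.093)):print(np.degrees(np.arctan2(*(q-ax)[1::-1])),np.linalg.norm((q-ax)[:2]))
g=cv2.cvtColor(c["pixels"],cv2.COLOR_RGB2GRAY)
m=((g<45)*255).astype(np.uint8)
for f in cv2.findContours(m[200:300,260:360],cv2.RETR_EXTERNAL,cv2.CHAIN_APPROX_NONE)[0]:
    if len(f)>60: print(cv2.fitEllipse(f),cv2.boundingRect(f))
```

```text
screws [ 0.5816576  -0.05377665  0.091     ] 0.11063348726289791 0.11033735367201683
shell [ 0.58026699 -0.05460703  0.155     ] ring [ 0.5789951  -0.05408173  0.136     ]
15.169703094661408 0.03559443172600588
-109.10508256940514 0.038724494747150236
```

drive_tool --commands '[[[0.04,-0.11,0,0,0,-0.09,0],[0,0,0.5,0,0,0,0],[0,0,0.5,0,0,0,0],[0,0,0.5,0,0,0,0],[0,0,0.3,0,0,0,0],[0,0,0.3,0,0,0,0],[0,0,0.2,0,0,0,0],[0,0,0.15,0,0,0,0],[0,0,0,0,0,0,0],[0,0,0,0,0,0,0]]]'

```text
time_s: 3.15
eef_pos: [0.5804, -0.0536, 0.2827]
eef_rot: [0.0, -0.13, 0.991, -0.0]
wrist_force: [0.2, 0.3, -0.7]
opening: 1.003
```

```bash
python3 go.py 0.580 -0.0535 0.281 105
python3 - <<'E'
from h import *
o,c=wrist();np.savez("pics/w2.npz",**c)
im=np.clip(c["pixels"].astype(float)*1.5,0,255).astype(np.uint8)
cv2.imwrite("pics/w2.png",im[:,:,::-1])
E
```

```text
pos [ 0.5804 -0.0536  0.2827] jaw 104.98 q6 -2.128 F [ 0.2  0.3 -0.7] M [ 0.04 -0.03 -0.  ] open 1.003 t 3.15
shift [0.008 0.004 0.035] turn z -0.0 tilt 0.05
```

View pics/w2.png

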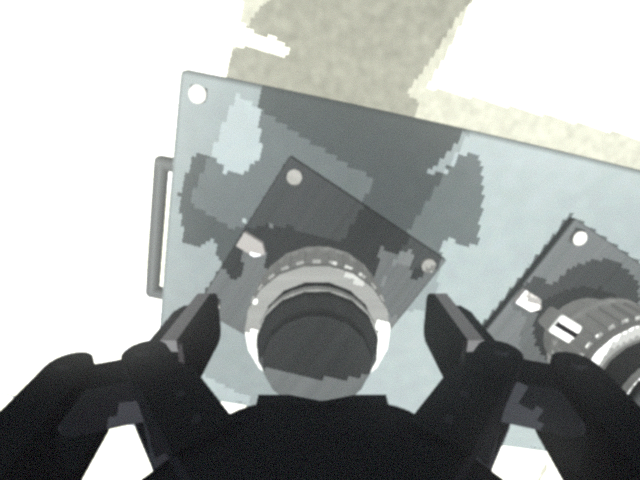

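The ring (centre about u=318) sits centred between the fingers (inner edges u=218 and 427), with the lug on the near side. Closing.

drive_tool --commands '[[[0,0,0,0,0,0,255],[0,0,0,0,0,0,255],[0,0,0,0,0,0,255],[0,0,0,0,0,0,255],[0,0,0,0,0,0,255],[0,0,0,0,0,0,255],[0,0,0,0,0,0,255],[0,0,0,0,0,0,255]]]'

```text
time_s: 4.0
eef_pos: [0.5807, -0.0547, 0.2835]
eef_rot: [0.001, -0.13, 0.991, -0.001]
wrist_force: [-1.0, -4.7, 2.7]
opening: 0.632
```

```bash
python3 go.py 0.580 -0.0535 0.281 105
```

```text
pos [ 0.5807 -0.0547  0.2835] jaw 104.96 q6 -2.128 F [-1.  -4.7  2.7] M [-0.61  0.16 -0.03] open 0.632 t 4.0
shift [0.008 0.027 0.051] turn z -0.0 tilt 0.21
```

Gripped. I'll recentre a little, then press about 2 mm to feel the pin.

drive_tool --commands '[[[0,-0.03,0,0,0,0,255],[0,0,0.03,0,0,0,255],[0,0,0.03,0,0,0,255],[0,0,0,0,0,0,255],[0,0,0,0,0,0,255]]]'

```text
time_s: 4.5
eef_pos: [0.5809, -0.0551, 0.2827]
eef_rot: [0.001, -0.13, 0.991, -0.0]
wrist_force: [-10.3, 0.0, 23.6]
opening: 0.638
```

```bash
python3 go.py 0.580 -0.0535 0.281 105
```

```text
pos [ 0.5809 -0.0551  0.2827] jaw 104.99 q6 -2.13 F [-10.3   0.   23.6] M [ 0.49  1.69 -0.01] open 0.638 t 4.5
shift [0.01  0.036 0.033] turn z -0.0 tilt 0.09
```

Pin felt (24 N up). Turning clockwise in small steps under this light press.

drive_tool --commands '[[[0,0,0,0,0,0.4,255],[0,0,0,0,0,0.4,255],[0,0,0,0,0,0.4,255],[0,0,0,0,0,0.3,255],[0,0,0,0,0,0,255]]]'

```text
time_s: 5.0
eef_pos: [0.5809, -0.055, 0.2827]
eef_rot: [0.001, -0.025, 1.0, -0.0]
wrist_force: [-9.7, 0.3, 22.8]
opening: 0.634
```

```bash
python3 go.py 0.580 -0.0535 0.281 93
```

```text
pos [ 0.5809 -0.055   0.2827] jaw 92.92 q6 -1.919 F [-9.7  0.3 22.8] M [ 0.57  1.53 -0.2 ] open 0.634 t 5.0
shift [0.017 0.031 0.033] turn z -0.01 tilt 0.1
```

drive_tool --commands '[[[0,0,0,0,0,0.4,255],[0,0,0,0,0,0.4,255],[0,0,0,0,0,0.4,255],[0,0,0,0,0,0,255]]]'

```text
time_s: 5.4
eef_pos: [0.581, -0.0548, 0.2826]
eef_rot: [0.001, 0.058, 0.998, -0.0]
wrist_force: [-9.8, 1.1, 23.8]
opening: 0.638
```

drive_tool --commands '[[[0,0,0,0,0,0.4,255],[0,0,0,0,0,0.4,255],[0,0,0,0,0,0.2,255],[0,0,0,0,0,0,255]]]'

```text
time_s: 5.8
eef_pos: [0.581, -0.0547, 0.2827]
eef_rot: [0.001, 0.127, 0.992, 0.0]
wrist_force: [-10.0, 2.3, 22.9]
opening: 0.635
```

drive_tool --commands '[[[0,0,0,0,0,0.4,255],[0,0,0,0,0,0.4,255],[0,0,0,0,0,0.2,255],[0,0,0,0,0,0,255]]]'

```text
time_s: 6.2
eef_pos: [0.581, -0.0546, 0.2822]
eef_rot: [0.001, 0.197, 0.98, 0.0]
wrist_force: [-8.1, 1.6, 19.4]
opening: 0.636
```

drive_tool --commands '[[[0,0,0,0,0,0.4,255],[0,0,0,0,0,0.4,255],[0,0,0,0,0,0.2,255],[0,0,0,0,0,0,255]]]'

```text
time_s: 6.6
eef_pos: [0.5809, -0.0546, 0.2798]
eef_rot: [0.001, 0.264, 0.965, 0.0]
wrist_force: [1.7, 3.7, 6.3]
opening: 0.632
```

```bash
python3 go.py 0.580 -0.0535 0.281 66
```

```text
pos [ 0.5809 -0.0546  0.2798] jaw 59.39 q6 -1.334 F [1.7 3.7 6.3] M [ 0.65 -0.25 -0.03] open 0.632 t 6.6
shift [ 0.027  0.009 -0.024] turn z -0.83 tilt 0.1
```

The ring has dropped into the slot mouth (z down 3 mm, force 6 N) after about 45° of turning. Pressing on to the bottom.

drive_tool --commands '[[[0,0,0.04,0,0,0,255],[0,0,0.04,0,0,0,255],[0,0,0.04,0,0,0,255],[0,0,0.03,0,0,0,255],[0,0,0.03,0,0,0,255],[0,0,0,0,0,0,255]]]'

```text
time_s: 7.2
eef_pos: [0.5811, -0.0546, 0.2721]
eef_rot: [0.001, 0.263, 0.965, 0.0]
wrist_force: [-4.8, 4.1, 16.8]
opening: 0.639
```

```bash
python3 go.py 0.580 -0.0535 0.271 59
```

```text
pos [ 0.5811 -0.0546  0.2721] jaw 59.47 q6 -1.335 F [-4.8  4.1 16.8] M [0.84 0.61 0.03] open 0.639 t 7.2
shift [0.029 0.008 0.023] turn z 0.06 tilt 0.08
```

drive_tool --commands '[[[0,0,0.03,0,0,0,255],[0,0,0,0,0,0,255],[0,0,0,0,0,0,255]]]'

```text
time_s: 7.5
eef_pos: [0.5811, -0.0545, 0.2721]
eef_rot: [0.001, 0.263, 0.965, 0.0]
wrist_force: [-9.3, 5.2, 26.9]
opening: 0.634
```

drive_tool --commands '[[[0,0,0,0,0,0.4,255],[0,0,0,0,0,0.4,255],[0,0,0,0,0,0.4,255],[0,0,0,0,0,0.4,255],[0,0,0,0,0,0,255]]]'

```text
time_s: 8.0
eef_pos: [0.5811, -0.0544, 0.2721]
eef_rot: [0.001, 0.37, 0.929, 0.001]
wrist_force: [-9.4, 6.6, 26.2]
opening: 0.633
```

```bash
python3 go.py 0.580 -0.0535 0.271 46.5
```

```text
pos [ 0.5811 -0.0544  0.2721] jaw 46.59 q6 -1.11 F [-9.4  6.6 26.2] M [ 1.02  1.39 -0.04] open 0.633 t 8.0
shift [ 0.029 -0.003  0.022] turn z 0.01 tilt 0.11
```

It is at the firm bottom and turning freely. Continuing clockwise towards the stop (jaw about -19°).

drive_tool --commands '[[[0,0,0,0,0,0.5,255],[0,0,0,0,0,0.5,255],[0,0,0,0,0,0.5,255],[0,0,0,0,0,0.5,255],[0,0,0,0,0,0.5,255],[0,0,0,0,0,0.5,255],[0,0,0,0,0,0.5,255],[0,0,0,0,0,0.5,255],[0,0,0,0,0,0.5,255],[0,0,0,0,0,0,255]]]'

```text
time_s: 9.0
eef_pos: [0.5815, -0.0542, 0.2721]
eef_rot: [0.001, 0.639, 0.769, 0.001]
wrist_force: [-5.8, 7.3, 25.0]
opening: 0.633
```

```bash
python3 go.py 0.580 -0.0535 0.271 -19.5
```

```text
pos [ 0.5815 -0.0542  0.2721] jaw 10.57 q6 -0.482 F [-5.8  7.3 25. ] M [ 1.13  0.99 -0.03] open 0.633 t 9.0
shift [ 0.018 -0.027  0.022] turn z 3.76 tilt 0.19
```

drive_tool --commands '[[[0,0,0,0,0,0.5,255],[0,0,0,0,0,0.5,255],[0,0,0,0,0,0.5,255],[0,0,0,0,0,0.5,255],[0,0,0,0,0,0.5,255],[0,0,0,0,0,0.5,255],[0,0,0,0,0,0.3,255],[0,0,0,0,0,0,255]]]'

```text
time_s: 9.8
eef_pos: [0.5818, -0.0542, 0.2721]
eef_rot: [0.001, 0.798, 0.603, 0.002]
wrist_force: [-4.1, 7.8, 23.6]
opening: 0.632
```

```bash
python3 go.py 0.580 -0.0535 0.271 -19.5
```

```text
pos [ 0.5818 -0.0542  0.2721] jaw -15.79 q6 -0.022 F [-4.1  7.8 23.6] M [ 1.2   0.74 -0.03] open 0.632 t 9.8
shift [ 0.003 -0.038  0.022] turn z 0.46 tilt 0.25
```

drive_tool --commands '[[[0,0,0,0,0,0.3,255],[0,0,0,0,0,0.3,255],[0,0,0,0,0,0,255]]]'

```text
time_s: 10.1
eef_pos: [0.5818, -0.0542, 0.2721]
eef_rot: [0.001, 0.822, 0.569, 0.002]
wrist_force: [-3.4, 7.1, 22.3]
opening: 0.634
```

```bash
python3 go.py 0.580 -0.0535 0.271 -19.5
```

```text
pos [ 0.5818 -0.0542  0.2721] jaw -20.59 q6 0.062 F [-3.4  7.1 22.3] M [ 1.17  0.62 -0.08] open 0.634 t 10.1
shift [ 0.    -0.039  0.022] turn z -0.14 tilt 0.26
```

drive_tool --commands '[[[0,0,0,0,0,0.3,255],[0,0,0,0,0,0.3,255],[0,0,0,0,0,0,255]]]'

```text
time_s: 10.4
eef_pos: [0.5818, -0.0542, 0.2721]
eef_rot: [0.001, 0.845, 0.535, 0.002]
wrist_force: [-3.8, 7.0, 23.1]
opening: 0.633
```

```bash
python3 go.py 0.580 -0.0535 0.271 -19.5
```

```text
pos [ 0.5818 -0.0542  0.2721] jaw -25.32 q6 0.145 F [-3.8  7.  23.1] M [1.19 0.63 0.52] open 0.633 t 10.4
shift [-0.003 -0.039  0.022] turn z -0.73 tilt 0.26
```

The moment rose to +0.5 N·m, so it is at the end stop. I'll ease the press and let go.

drive_tool --commands '[[[0,0,-0.04,0,0,0,255],[0,0,0,0,0,0,255],[0,0,0,0,0,0,0],[0,0,0,0,0,0,0],[0,0,0,0,0,0,0],[0,0,0,0,0,0,0],[0,0,0,0,0,0,0],[0,0,0,0,0,0,0],[0,0,0,0,0,0,0]]]'

```text
time_s: 11.3
eef_pos: [0.5805, -0.055, 0.2706]
eef_rot: [-0.0, 0.845, 0.534, -0.0]
wrist_force: [-0.3, 0.2, 0.3]
opening: 1.0
```

drive_tool --commands '[[[0,0,-0.2,0,0,0,0],[0,0,-0.4,0,0,0,0],[0,0,-0.5,0,0,0,0],[0,0,-0.5,0,0,0,0],[0,0,-0.5,0,0,0,0],[0,0,-0.5,0,0,0,0],[0,0,0,0,0,0,0]]]'

```text
time_s: 12.0
eef_pos: [0.5816, -0.0552, 0.406]
eef_rot: [0.003, 0.845, 0.534, 0.003]
wrist_force: [1.0, 0.8, 0.4]
opening: 1.001
```

```bash
python3 go.py 0.580 -0.0535 0.4 -20
python3 - <<'E'
from h import *
from bench import ctrl
o,c=wrist();np.savez("pics/w3.npz",**c);t=ctrl.camera("top")
f=lambda i:np.clip(i.astype(float)*1.5,0,255).astype(np.uint8)
a=cv2.resize(f(t["pixels"][180:270,230:390]),(640,360),interpolation=cv2.INTER_CUBIC)
s=ctrl.camera("scene");b=cv2.resize(f(s["pixels"][195:295,265:405]),(800,571),interpolation=cv2.INTER_CUBIC)
cv2.imwrite("pics/w3.png",f(c["pixels"])[:,:,::-1]);cv2.imwrite("pics/s3.png",b[:,:,::-1])
E
```

```text
pos [ 0.5816 -0.0552  0.406 ] jaw -25.41 q6 0.146 F [1.  0.8 0.4] M [ 0.02 -0.05  0.04] open 1.001 t 12.0
shift [ 0.017 -0.043  0.12 ] turn z -0.68 tilt 0.48
```

View pics/w3.png

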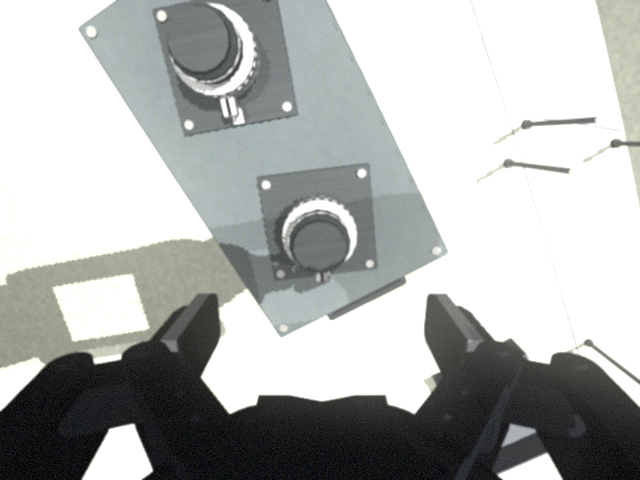

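View pics/s3.png

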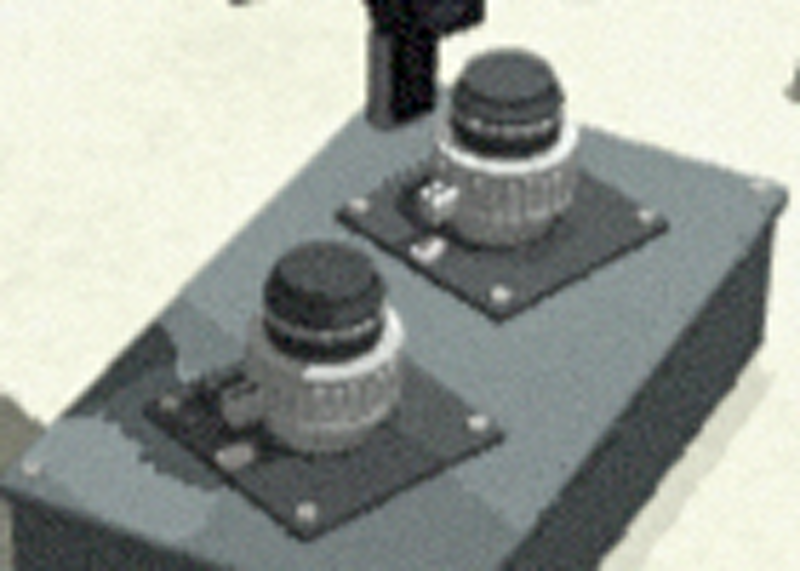

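The wrist view shows the lug at (322,275) over the pointer. The scene view shows the ring sunk to the same look as the locked one, lug (237,400) above pointer (236,457). I'll check ring height and lug angle from depth.

Run:
```python
from h import *
def hist(c,cx,label):
    D=c["depth"];vs,us=np.nonzero(D>0)
    K=c["intrinsics"];s=np.stack([(us-K[0,2])/K[0,0],(vs-K[1,2])/K[1,1]],1)
    d=s.copy()
    for _ in range(6): s=d/(1+float(c["k1"])*(s**2).sum(1,keepdims=True))
    z=D[vs,us][:,None];P=(np.hstack([s*z,z])-c["t"])@c["R"]
    r=P[:,:2]-cx;rr=np.hypot(*r.T);a=np.degrees(np.arctan2(r[:,1],r[:,0]))
    for nm,lo,hi,z0,z1 in(("shell",0,.018,.14,.17),("ringtop",.0235,.027,.115,.15),("flange",.042,.05,.08,.1)):
        m=(rr>lo)&(rr<hi)&(P[:,2]>z0)&(P[:,2]<z1);print(label,nm,m.sum(),np.median(P[m,2]).round(4))
    m=(rr>.031)&(rr<.041)&(P[:,2]>.106)&(P[:,2]<.13)
    if m.sum(): print(label,"lug",m.sum(),"ang",np.median(a[m]).round(1),"z90",np.percentile(P[m,2],75).round(4))
ax=np.array([.581,-.054])
b=np.array([np.sin(np.radians(0)),1.])
t=dict(np.load("pics/top0.npz"));lk=onplane(t,274,216.5,.155)[:2];print(lk,np.linalg.norm(lk-ax))
for f in("w1","w3"):
    c=dict(np.load(f"pics/{f}.npz"));hist(c,ax,f+" port");hist(c,np.array([.573,.0898]),f+" locked")
```

```text
[0.57082653 0.0880366 ] 0.14240047442962675
w1 port shell 2251 0.1539
w1 port ringtop 1004 0.1349
w1 port flange 2772 0.0888
w1 port lug 129 ang 15.3 z90 0.1234
w1 locked shell 1929 0.154
w1 locked ringtop 659 0.1272
w1 locked flange 2191 0.0889
w1 locked lug 173 ang -106.9 z90 0.1156
w3 port shell 2139 0.1539
w3 port ringtop 672 0.1272
w3 port flange 2880 0.0888
w3 port lug 100 ang -111.8 z90 0.1156
w3 locked shell 3278 0.154
w3 locked ringtop 959 0.1272
w3 locked flange 3201 0.0889
w3 locked lug 242 ang -104.6 z90 0.1158
```

The ring top stands at 0.1272 m, the same as the locked one and 7.7 mm below its start, and the lug agrees with the pointer. Handing in.

```bash
python3 -c "
from bench import ctrl
print(ctrl.hand_in())"
```

```text
the job is handed in; nothing more can be done
None
```

The unlocked ring is now locked, and I handed the job in at about 12 s of the 58 s allowed.

**What I did:** I gripped the ring, pressed until it met the pin (about 24 N) and turned it clockwise. It dropped into the slot mouth after about 45°. I then pressed it to the bottom and turned on to the end stop, where the moment rose to 0.5 N·m. I eased the press, opened the gripper and raised the arm clear.

**Last checks:**
- **Ring height:** depth puts the ring top at 127.2 mm. That is 7.7 mm below its start (8 mm nominal) and the same as the locked ring, so it has sprung up into its notch.
- **Lug angle:** the lug reads −112° and the pointer about −109.5°. The difference is within the notch play of ±4° and my measuring error.
- **The other plug:** the locked plug's heights are unchanged. Its lug angle read −106.9° before and −104.6° after. I put that down to my estimate of its centre and the different view, because nothing went near it.
- **Loose things on the bench:** I made no after-check of these; the arm went nowhere near them.
- **Force:** the highest upward force I read was about 27 N, though I only read it at the end of each move.

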